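Unlock the saw's speed dial with the key and set it

TASK

The saw's speed dial on the sloping control box is held by a hidden bolt. Take the key with the rectangular head from the wooden rack, push it fully home in the slot of the lock, then turn it clockwise to its stop to free the dial, and leave it there. Then turn the dial clockwise by three clicks from the off dot, to the third mark, let go, and leave the round-headed key in the rack.

Things in the scene. Friction and masses are not known exactly. Their poses are not given: they have to be found in the camera images.
- flat_key_grip (a point): Centre of the rectangular head of the steel key to use, 92 mm long, hanging upright in a wooden rack. Head 48 mm wide (x), 10 thick (y), 36 high (z), to be grasped across the 10 mm; its lower edge is 13 mm above the collar's underside. Point is 31 mm above the underside of the 27 mm round collar. Axes: x across the width, z up from blade to head. Alike after half a turn about z.
- flat_key_seat (a point): Centre of the underside of the same key's round collar, 31 mm below the grip point, same axes. Below it is a flat blade, 16 mm wide (x), 6 thick (y), 43 long, with a rounded end. The collar lies on the rack's top (72 mm above the table) at first, and on the lock's face when the key is fully home.
- round_key_grip (a point): Centre of the 46 mm round disc head (10 mm thick) of the other steel key, which hangs in the same rack 104 mm from the first, on either side of it. Its shank is a round rod of 14 mm and does not fit the lock. To be left alone.
- lock_face (a point): Centre of the steel lock plug's face, in a steel ring (33 mm inside, 3 high) on the left half of the sloping panel of the grey control box. The slot, centred here, is 18 mm long (x), 8 wide (y), 48 deep. Axes, turning with the plug: z straight out of the panel (30 degrees from vertical, leaning to the robot), x along the slot (up the slope at the start).
- lock (a joint): Turn of the lock plug in rad: 0 at the start, growing clockwise (seen by one facing the panel), stop at 1.4. The key has about 0.13 rad of play in the slot before it turns the plug. From about 1.0 on the hidden bolt is clear of the dial. Turning takes about 0.06 N m; the plug stays where it is left.
- dial_grip (a point): Point on the dial's axis, 30 mm above the panel, on the panel's right half, 130 mm from the lock and level with it. Black dial: a bar 54 mm long (x), 14 thick (y), top 42 mm above the panel, on a 62 mm disc 7 mm high. Axes, turning with the dial: z straight out of the panel, x along the bar to its white pointer line (up the slope at the start).
- dial (a joint): Turn of the dial in rad, growing clockwise: 0 at the off dot, where it starts. One click is 0.44: the first to fifth marks (bars of growing length on the panel) are at 0.44, 0.88, 1.32, 1.76, 2.20. Detents (about 0.1 N m to pass) draw it to the nearest of these. While the bolt is in, it cannot turn.
Mind the look-alikes: they are no part of the job. Leave any orange look-alike of the part that bears flat_key_grip alone.

How it is judged:
By the outcome, as a careful person would: the job done as asked, in the order asked, and still so for the second after the job is handed in, with the robot touching nothing.
It also fails if it takes over 67 s, if anything falls off the work surface, if the arm or the gripper's body presses on something with over 40 N, if the wrist force passes 120 N, or if a joint passes its speed limit or range.

ROBOT

A 7-joint arm with a two-finger parallel gripper is mounted at the origin on a cart in front of the work surface, level with it; the furniture and walls round the work are solid. World frame = base frame: x ahead of the robot, y to its left, z up, the work surface at z = 0. Lengths are in m, angles in rad, forces in N, time in s.
With the tool pointing down it reaches from about 0.425 to 1.025 m from the base axis. Payload 9.4 kg.
Tool frame: the origin (TCP) lies at the very end of the fingers, on their centre line; the grasp point (between the pads) lies 19 mm behind it; z points along the fingers, y is the line along which they close (so a half turn about z gives the same grasp; the last joint's range is limited). The gripper opens to 85 mm and grips with 20 to 120 N. Pads are 22 mm wide; open, the fingers measure 114 mm over their backs; the gripper's body (76 mm by 85 mm) begins 54 mm behind the grasp point. The pads swing forward as they close: fully open they stand 13 mm farther back than shut.
Start: joints at [-1.266, 0.599, -0.003, 1.599, 0.002, 0.943, -0.08], TCP at [0.27, 0.673, 0.231] pointing down, gripper open.
Joint ranges: [-2.57, 2.57], [-0.35, 1.97], [-1.29, 1.29], [0.11, 2.56], [-1.05, 4.19], [0.11, 1.86], [-2.63, 2.63]. Speed limits (rad/s): [2.22, 2.22, 3.01, 3.01, 3.14, 3.14, 3.14].

INTERFACE

Orientations are given as a 3x3 rotation matrix whose columns are the frame's x, y, z axes.
In Python, from workcell import robot gives the robot as it stands.
- The arm moves only by the tool carry_out, never from a script. Its argument "plan" is a list that holds one entry, the list of rows, each a list of 7 numbers: the shift along the world's x, y, z as a fraction of full scale, then the turn, a rotation vector about the world's x, y, z as a fraction of full scale, then the closure, from 0 (fully open) to 1 (shut). A call has 1 to 12 rows; each row is the pose to reach, as a shift and turn from the pose commanded when the call began, turning the shorter way round; what a row does not reach only later rows make up. Full scale, the value 1, is 200 mm for a shift and 360 degrees for a turn. A row lasts 1/10 s, in which the tool goes at most 50 mm and 8.59 degrees, less where a joint would pass 70% of its speed; a pose out of reach is approached as far as the arm can. A call with a number of a shift or a turn outside -1 to 1 is refused whole. A call with a gripper value outside its range is refused whole. The fingers move at their own pace and stop on an object; the grip force is fixed at half the most. Time passes only in rows, so rows that repeat a pose let the fingers close. It gives the time, the measured TCP pose, the force, the opening and the grip force at its end, in the units of the state.
- robot.get_state(): the state, without advancing time (a new reading comes with each control period).
- robot.camera(name): name is "scene" or "top" or "wrist"; returns a dict with "color" (400x640x3 uint8, red, green, blue), "fx", "fy", "cx", "cy" (pixels), "D" ([k1, k2, p1, p2, k3] as OpenCV has them; the pictures are not rectified), "cam_to_world" (4x4, takes a point from camera to world coordinates). Camera axes: x right, y down, z forward; pixel columns grow to the right and rows downward; lengths in m; the calibration is good to about 2 mm. A picture is of the moment at which its call begins. There is no depth.
- robot.finish_job(): hands the job in; it is judged then, once.
The state is a dict: "clock": time; "qpos": joint angles; "dq": joint speeds; "effort": joint torques, N m; "position": TCP position; "eef_rot": TCP orientation; "ft_force": force on the tool from outside, world axes, zero at the start; "wrist_torque": the same for the moment, N m; "opening": finger opening in m; "finger_force": force on a finger pad.
Only numpy, scipy, OpenCV 4.12 (cv2) and the standard library are available. Lean on these libraries where they do the work, as an engineer would, in place of code of your own. Each camera call takes 0.05 s, during which the arm holds its last target. There are 200 camera calls.

## Working session

There is one attempt and no reset: what is moved stays moved. The work goes in short steps, Python scripts to look and compute and a tool call to move; the robot and the scene stay as the last step left them, time stands still between calls to the robot, and variables do not carry over. Pictures are saved under pics/ and viewed, at most 10 in all, crops included, and the job is handed in when it is done.

Besides the shell and the picture viewer there is one more tool, called as name(argument=value, ...), one argument or row to a line, values as JSON. carry_out: Moves the arm, as the interface text tells. Shift numbers are shares of 200 mm and turn numbers shares of 360 degrees, none past 1 either way. Its arguments: {"type":"object","properties":{"plan":{"type":"array"}},"required":["plan"]}

```bash
ls; mkdir -p pics; python3 - <<'E'
from workcell import robot
import cv2,numpy as np
for n in ("scene","top"):
    c=robot.camera(n); cv2.imwrite(f"pics/{n}0.png",c["color"][:,:,::-1])
    print(n,c["fx"],c["fy"],c["cx"],c["cy"],c["D"]);print(np.round(c["cam_to_world"],4))
s=robot.get_state();print(s["clock"],s["position"],np.round(s["eef_rot"],3),s["opening"])
E
```

```text
pics
scene 423.54488862775446 423.54488862775446 316.07456001019943 200.04473457085766 [-0.01512969  0.          0.          0.          0.        ]
[[-0.551  -0.3523  0.7565 -0.2669]
 [-0.8343  0.25   -0.4913  0.5315]
 [-0.0161 -0.9019 -0.4317  0.604 ]
 [ 0.      0.      0.      1.    ]]
top 402.0360443027108 402.0360443027108 315.761095586281 199.66815511458972 [-0.06309094  0.          0.          0.          0.        ]
[[ 0.0201 -0.9929  0.1175  0.465 ]
 [-0.9997 -0.0187  0.0132 -0.0455]
 [-0.011  -0.1177 -0.993   1.1958]
 [ 0.      0.      0.      1.    ]]
0.1 [0.2700103  0.67240083 0.23051079] [[-0.928  0.373 -0.   ]
 [ 0.373  0.928 -0.001]
 [-0.    -0.001 -1.   ]] 0.08527117992233657
```

View pics/scene0.png

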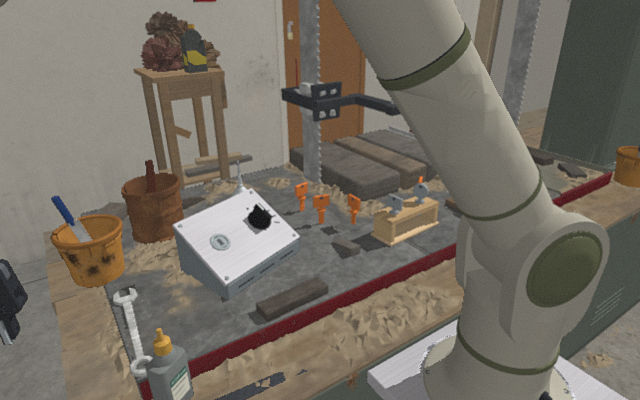

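View pics/top0.png

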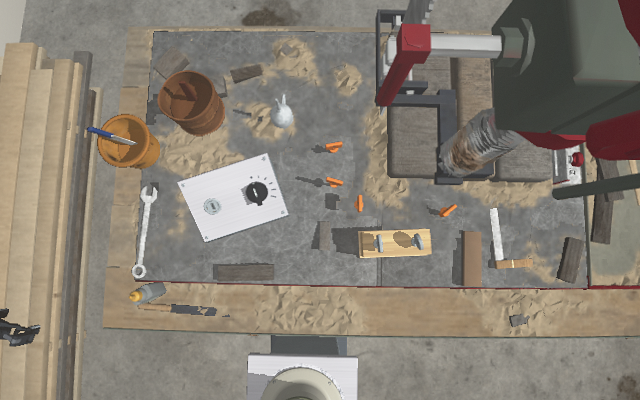

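The scene view shows the grey box (lock ~(220,241), dial ~(259,217)) and the rack at ~(405,220). In the top view the lock is at ~(212,206), the dial at ~(257,193), and the keys at ~(378,243) and (418,240). I'll enlarge these.

```bash
python3 - <<'E'
import cv2,numpy as np
s=cv2.imread("pics/scene0.png");t=cv2.imread("pics/top0.png")
def cr(i,x,y,w,h,k): return cv2.resize(i[y:y+h,x:x+w],None,fx=k,fy=k,interpolation=cv2.INTER_CUBIC)
# each tile 400x300 ; scale: scene rack x5, top rack x4.. 
a=cr(s,365,170,80,60+15,5)[:300,:400]; a=cr(s,365,175,80,75,5)[:300]
a=cv2.resize(s[175:250,365:465],(400,300),interpolation=cv2.INTER_CUBIC)
b=cv2.resize(t[210:270,350:430+10],(450,300),interpolation=cv2.INTER_CUBIC)[:, :400]
b=cv2.resize(t[210:270,355:435],(400,300),interpolation=cv2.INTER_CUBIC)
c=cv2.resize(s[180:300,160:320],(400,300),interpolation=cv2.INTER_CUBIC)
d=cv2.resize(t[150:246,170:298],(400,300),interpolation=cv2.INTER_CUBIC)
cv2.imwrite("pics/c1.png",np.vstack([np.hstack([a,b]),np.hstack([c,d])]))
E
cat > h.py <<'E'
import numpy as np,cv2
from workcell import robot
S=dict(f=423.54488862775446,c=(316.07456,200.04473),D=[-0.01512969,0,0,0,0],T=np.array([[-0.551,-0.3523,0.7565,-0.2669],[-0.8343,0.25,-0.4913,0.5315],[-0.0161,-0.9019,-0.4317,0.604]]))
T=dict(f=402.0360443,c=(315.761,199.668),D=[-0.06309,0,0,0,0],T=np.array([[0.0201,-0.9929,0.1175,0.465],[-0.9997,-0.0187,0.0132,-0.0455],[-0.011,-0.1177,-0.993,1.1958]]))
def frm(c): return dict(f=c["fx"],c=(c["cx"],c["cy"]),D=list(c["D"]),T=np.array(c["cam_to_world"])[:3])
def ray(C,p):
    K=np.array([[C['f'],0,C['c'][0]],[0,C['f'],C['c'][1]],[0,0,1]])
    u=cv2.undistortPoints(np.array([[p]],float),K,np.array(C['D']))[0,0]
    d=C['T'][:,:3]@np.array([u[0],u[1],1]); return C['T'][:,3],d/np.linalg.norm(d)
def atz(C,p,z):
    o,d=ray(C,p); return o+d*(z-o[2])/d[2]
def tri(*cp):
    A=np.zeros((3,3));b=np.zeros(3);R=[ray(*q) for q in cp]
    for o,d in R:
        P=np.eye(3)-np.outer(d,d);A+=P;b+=P@o
    x=np.linalg.solve(A,b); return x,[1e3*np.linalg.norm((np.eye(3)-np.outer(d,d))@(x-o)) for o,d in R]
def proj(C,x):
    R=C['T'][:,:3];K=np.array([[C['f'],0,C['c'][0]],[0,C['f'],C['c'][1]],[0,0,1]])
    return cv2.projectPoints((R.T@(np.array(x,float)-C['T'][:,3])).reshape(1,3),np.zeros(3),np.zeros(3),K,np.array(C['D']))[0].ravel()
E
```

```text
(no output)
```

View pics/c1.png

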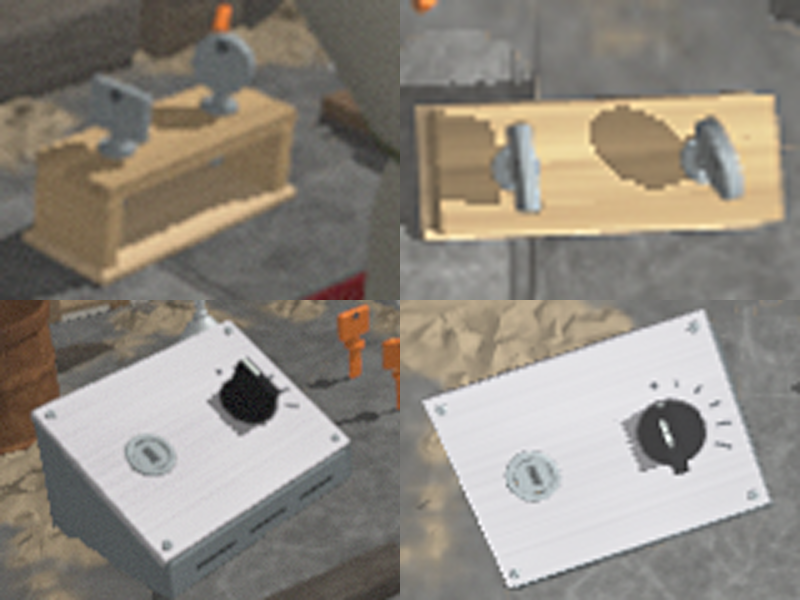

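The crops show the flat key at scene (395.2,203.7) / top (380.2,243.4), seen nearly edge on. The lock slot is at scene (220.4,242) / top (212.9,206.3), and four panel screws are visible in both views.

```bash
cat > m.py <<'E'
from h import *
def sa(p): return (160+p[0]/2.5,180+(p[1]-300)/2.5)
def ta(p): return (170+(p[0]-400)/3.125,150+(p[1]-300)/3.125)
sc=[(50,414),(228,331),(334,437),(167,546)];tc=[(440,409),(693,327),(752,494),(515,574)]
P=[]
for a,b in zip(sc,tc):
    x,r=tri((S,sa(a)),(T,ta(b)));P.append(x);print("screw",x.round(4),np.round(r,1))
P=np.array(P);c=P.mean(0)
right=((P[1]-P[0])+(P[2]-P[3]));right/=np.linalg.norm(right)
up=((P[0]-P[3])+(P[1]-P[2]));up/=np.linalg.norm(up)
n=np.cross(right,up);print("right",right,"up",up,"n",n,"tilt",np.degrees(np.arccos(n[2])),[np.linalg.norm(P[i]-P[(i+1)%4]) for i in range(4)],"c",c)
L,r=tri((S,sa((151,454))),(T,ta((534,476))));print("lock",L,r,"off plane",(L-c)@n)
yaw=np.arctan2(right[1],right[0]);rh=np.array([np.cos(yaw),np.sin(yaw),0]);uh=np.array([-rh[1],rh[0],0])
up2=uh*np.cos(np.pi/6)+np.array([0,0,.5]);n2=np.cross(rh,up2);print("ideal r",rh,"up",up2,"n",n2)
Dl=L+0.13*rh
for h in(0,.007,.042):print("dial proj scene",h,proj(S,Dl+n2*h),"top",proj(T,Dl+n2*h))
print("seen dial bar", ta((667,433)))
def sb(p): return (365+p[0]/4,175+p[1]/4)
def tb(p): return (355+(p[0]-400)/5,210+p[1]/5)
# key head: scene corners of face, top ends
for nm,a,b in (("far top",(93,75),(518,124)),("near top",(151,98),(531,210)),("collar",(117,150),(500,168))):
    x,r=tri((S,sb(a)),(T,tb(b)));print(nm,x,np.round(r,1))
print("head far/near at z .121",atz(T,tb((522,124)),.121),atz(T,tb((533,210)),.121))
# rack top corners at .072
q=[atz(T,tb(p),.072) for p in ((440,105),(775,95),(783,220),(440,232))]
print(np.round(q,4))
x=atz(S,sb((121,115)),.103);print("scene ctr at .103",x)
E
python3 m.py
```

```text
screw [0.6241 0.3285 0.1342] [0.2 0.2]
screw [0.6999 0.1115 0.1328] [0.1 0.1]
screw [0.563  0.0638 0.0504] [0. 0.]
screw [0.4855 0.2802 0.0489] [0.7 0.7]
right [ 3.33250485e-01 -9.42838299e-01  2.36473668e-04] up [0.81866061 0.2852994  0.49839649] n [-0.46997477 -0.16589728  0.86694074] tilt 29.89494357810912 [np.float64(0.22982266706880353), np.float64(0.16674873128820877), np.float64(0.2298642007955754), np.float64(0.16978100756114717)] c [0.59313636 0.19602554 0.09155874]
lock [0.57193926 0.25529295 0.09170503] [np.float64(0.6038173582292999), np.float64(0.603817358229216)] off plane 0.0002566282985406409
ideal r [ 0.33325049 -0.94283833  0.        ] up [0.81652194 0.28860339 0.5       ] n [-0.47141916 -0.16662525  0.8660254 ]
dial proj scene 0 [259.41085228 220.17598758] top [257.13898999 191.54901197]
dial proj scene 0.007 [260.22806697 218.4586272 ] top [257.17301592 192.43693736]
dial proj scene 0.042 [264.42027273 209.64974104] top [257.34981455 197.0355227 ]
seen dial bar (255.44, 192.56)
far top [ 0.50093333 -0.2008969   0.11997174] [0.2 0.2]
near top [ 0.4547689  -0.2089781   0.11834698] [1.2 1.2]
collar [ 0.47604215 -0.19982475  0.07342123] [3.1 3.1]
head far/near at z .121 [ 0.50108516 -0.20271243  0.121     ] [ 0.45563459 -0.2087267   0.121     ]
[[ 0.5125 -0.1641  0.072 ]
 [ 0.5214 -0.3517  0.072 ]
 [ 0.452  -0.3556  0.072 ]
 [ 0.4422 -0.1646  0.072 ]]
scene ctr at .103 [ 0.46926479 -0.19877212  0.103     ]
```

carry_out(
  plan=[
    [[0.1,-0.14,0.06,0,0,0.013,0],[0.23,-0.3,0.12,0,0,0.026,0],[0.37,-0.5,0.18,0,0,0.039,0],[0.5,-0.67,0.24,0,0,0.052,0],[0.63,-0.83,0.3,0,0,0.065,0],[0.75,-1,0.35,0,0,0.078,0],[0.75,-1,0.35,0,0,0.078,0]],
  ],
)

```text
clock: 0.8
position: [0.4256, 0.467, 0.3026]
eef_rot: [[-0.995, -0.102, 0.003], [-0.102, 0.995, -0.002], [-0.003, -0.002, -1.0]]
ft_force: [0.5, 0.7, -0.7]
opening: 0.0854
finger_force: 0.0
```

carry_out(
  plan=[
    [[0.1,-0.23,0,0,0,0,0],[0.2,-0.45,0,0,0,0,0],[0.3,-0.67,0,0,0,0,0],[0.38,-0.85,0,0,0,0,0],[0.4,-1,0,0,0,0,0],[0.4,-1,0,0,0,0,0]],
  ],
)

```text
clock: 1.4
position: [0.5012, 0.2679, 0.301]
eef_rot: [[-0.995, -0.101, -0.0], [-0.101, 0.995, -0.002], [0.001, -0.002, -1.0]]
ft_force: [-0.1, 1.1, 0.0]
opening: 0.0851
finger_force: 0.0
```

carry_out(
  plan=[
    [[0,-0.22,0,0,0,0,0],[0,-0.45,0,0,0,0,0],[0,-0.67,0,0,0,0,0],[0,-0.88,0,0,0,0,0],[0,-1,0,0,0,0,0],[0,-1,0,0,0,0,0]],
  ],
)

```text
clock: 2.0
position: [0.4999, 0.0699, 0.3012]
eef_rot: [[-0.995, -0.103, -0.0], [-0.103, 0.995, -0.001], [0.0, -0.001, -1.0]]
ft_force: [-0.2, 0.5, -0.1]
opening: 0.0854
finger_force: 0.0
```

carry_out(
  plan=[
    [[0,-0.22,0,0,0,0,0],[0,-0.45,0,0,0,0,0],[0,-0.67,0,0,0,0,0],[-0.05,-0.88,0,0,0,0,0],[-0.1,-1,-0.1,0,0,0,0],[-0.1,-1,-0.2,0,0,0,0],[-0.1,-1,-0.2,0,0,0,0],[-0.1,-1,-0.2,0,0,0,0]],
  ],
)

```text
clock: 2.8
position: [0.4808, -0.1257, 0.2613]
eef_rot: [[-0.994, -0.11, -0.001], [-0.11, 0.994, 0.001], [0.001, 0.001, -1.0]]
ft_force: [0.7, -0.8, 0.8]
opening: 0.0854
finger_force: 0.0
```

carry_out(
  plan=[
    [[-0.005,-0.2,-0.05,0,0,0,0],[-0.01,-0.4,-0.1,0,0,0,0],[-0.01,-0.4,-0.2,0,0,0,0],[-0.01,-0.4,-0.2,0,0,0,0]],
  ],
)

```text
clock: 3.2
position: [0.4782, -0.2066, 0.2204]
eef_rot: [[-0.994, -0.108, -0.002], [-0.108, 0.994, 0.001], [0.002, 0.001, -1.0]]
ft_force: [-0.6, -0.1, 0.3]
opening: 0.0853
finger_force: 0.0
```

```bash
python3 - <<'E'
from h import *
c=robot.camera("wrist");cv2.imwrite("pics/w1.png",c["color"][:,:,::-1])
C=frm(c);import pickle;pickle.dump(C,open("w1.pkl","wb"))
print(robot.get_state()["position"],C)
for p in ([.478,-.206,.121],[.5018,-.2027,.121],[.4542,-.2093,.121],[.478,-.206,.085]):print(proj(C,p))
E
```

```text
[ 0.47862033 -0.20599169  0.22134749] {'f': 309.82757737286397, 'c': (315.64295202427036, 205.84787130524467), 'D': [np.float64(-0.061903178504071406), np.float64(0.0), np.float64(0.0), np.float64(0.0), np.float64(0.0)], 'T': array([[-0.10947187,  0.94415295,  0.31079111,  0.39923874],
       [ 0.99398846,  0.10345134,  0.03584364, -0.21616712],
       [ 0.00169012,  0.31284664, -0.94980215,  0.36341369]])}
[316.94760653 205.33308963]
[317.70540818 232.25048733]
[316.14253843 176.78470351]
[316.72812174 193.3327833 ]
```

View pics/w1.png

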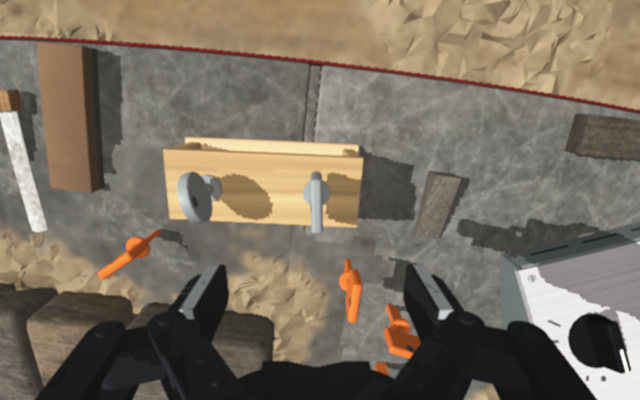

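The key head shows as a vertical bar at col ~317, rows 173–231, very close to the prediction and aligned with the tool. I'll get sub-pixel edges numerically and then descend.

```bash
python3 - <<'E'
from h import *
import pickle
C=pickle.load(open("w1.pkl","rb"))
g=cv2.imread("pics/w1.png").astype(int)
sat=(g.max(2)-g.min(2))
for r in range(166,238,4): print(r,sat[r,304:332])
E
```

```text
166 [93 93 93 93 93 93 94 93 94 92 91 92 91 92 91 92 92 92 92 92 93 93 92 92
 92 92 92 92]
170 [93 94 93 93 92 94 94 95 91 89 89 87 87 87 89 92 94 96 92 93 93 93 92 93
 94 93 93 93]
174 [93 94 93 94 94 92 71 32  5  4  4  3  3  2  3  5 25 64 91 95 93 94 94 84
 73 70 67 64]
178 [93 93 94 94 95 86 50 14  3  4  4  4  3  3  4  3  8 48 87 97 95 95 93 80
 66 62 63 63]
182 [93 92 81 56 31 13  4  7  6  6  5  5  4  5  4  4  4  4  4 11 23 38 54 65
 66 66 66 66]
186 [52 16  5  6  5  5  5  7  5  5  5  5  6  6  6  4  4  5  4  4  3  3  4  8
 26 51 63 65]
190 [ 4  7  6  7  6  5  5  6  5  5  5  6  7  5  6  4  3  3  3  3  2  4  3  4
  4 19 46 61]
194 [ 4  6  6  6  5  6  6  5  6  5  6  6  6  7  5  4  4  4  4  4  4  4  4  3
  2 12 38 58]
198 [36  5  6  5  6  6  5  6  6  6  5  6  6  6  6  4  4  3  3  4  3  3  3  5
 22 50 68 72]
202 [85 76 59 34 14  4  6  7  7  5  5  5  5  5  5  3  4  3  2  3 10 25 45 62
 70 72 72 72]
206 [90 91 90 91 91 91 61 13  7  6  5  6  6  5  4  4  5  5 46 89 95 98 85 71
 67 67 68 67]
210 [92 92 92 92 93 94 61 12  6  6  5  6  6  5  5  5  5  6 50 90 96 97 82 68
 66 65 67 65]
214 [93 94 92 94 94 92 64 18  6  7  6  5  6  5  6  5  6  5 45 85 94 91 88 83
 73 62 60 62]
218 [94 94 93 93 94 95 77 28  6  8  7  5  4  5  6  6  5  5 45 85 96 95 95 91
 85 77 72 71]
222 [93 92 91 93 91 93 80 33  4  7  6  6  7  6  6  6  5  6 49 90 94 91 91 92
 91 90 92 91]
226 [21 19 20 22 24 25 19  5  6  7  5  6  6  6  6  3  4  3 14 37 48 50 51 51
 52 55 61 62]
230 [13 13 12 12 12 11  9  5  6  7  7  6  6  4  4  5  5  4  5  8 10 10 10 10
 10 11 10 10]
234 [12 15 13 12 11 13 12 13 13 10  8  8  9  9  9  8  8 10 10 11 11 12 11 11
 11 11 11 10]
```

carry_out(
  plan=[
    [[0,0,-0.15,0,0,0,0],[0,0,-0.35,0,0,0,0],[0,0,-0.55,0,0,0,0],[0,0,-0.66,0,0,0,0],[0,0,-0.67,0,0,0,0.3],[0,0,-0.67,0,0,0,0.6],[0,0,-0.67,0,0,0,1],[0,0,-0.67,0,0,0,1],[0,0,-0.67,0,0,0,1],[0,0,-0.67,0,0,0,1],[0,0,-0.67,0,0,0,1],[0,0,-0.67,0,0,0,1]],
  ],
)

```text
clock: 4.45
position: [0.4787, -0.2073, 0.0884]
eef_rot: [[-0.994, -0.108, 0.002], [-0.108, 0.994, -0.0], [-0.002, -0.001, -1.0]]
ft_force: [-0.5, 0.8, 8.5]
opening: 0.0093
finger_force: 60.2
```

carry_out(
  plan=[
    [[0,0,0.05,0,0,0,1],[0,0,0.2,0,0,0,1],[0,0,0.4,0,0,0,1],[0,0,0.6,0,0,0,1],[0,0,0.75,0,0,0,1],[0,0,0.85,0,0,0,1],[0,0,0.85,0,0,0,1],[0,0,0.85,0,0,0,1]],
  ],
)

```text
clock: 5.25
position: [0.4778, -0.2071, 0.2577]
eef_rot: [[-0.994, -0.108, 0.001], [-0.108, 0.994, -0.0], [-0.001, -0.0, -1.0]]
ft_force: [-1.0, -0.0, -2.3]
opening: 0.009
finger_force: 58.6
```

```bash
cat >> h.py <<'E'
from scipy.spatial.transform import Rotation as Ro
L=np.array([.57194,.25529,.0917])
right=np.array([.33325,-.94284,0]);up=np.array([.81652,.2886,.5]);n=np.array([-.47142,-.16663,.86603])
Rt=np.column_stack([-up,-right,-n])
def delta(p,R):
    s=robot.get_state();R0=np.array(s["eef_rot"])
    U,_,V=np.linalg.svd(R0);R0=U@V
    rv=Ro.from_matrix(R@R0.T).as_rotvec()
    print("pos",np.round(s["position"],4),"t",s["clock"],"F",np.round(s["ft_force"],1),"open",s["opening"])
    print("shift",((np.array(p)-s["position"])/.2).round(4),"rot",(rv/2/np.pi).round(4),np.degrees(np.linalg.norm(rv)).round(2))
E
python3 - <<'E'
from h import *
c=robot.camera("wrist");cv2.imwrite("pics/w2.png",c["color"][:,:,::-1])
delta(L+n*(.0164+.085),Rt); print(robot.get_state()["qpos"])
E
```

```text
pos [ 0.4775 -0.207   0.2569] t 5.3 F [-0.5  0.  -1. ] open 0.009330050073247113
shift [ 0.2331  2.227  -0.3869] rot [ 0.0185 -0.0815  0.036 ] 32.77
[ 0.24343682  0.3232219   0.07419476  2.03842159 -0.03349707  0.78178662
  2.01666713]
```

View pics/w2.png

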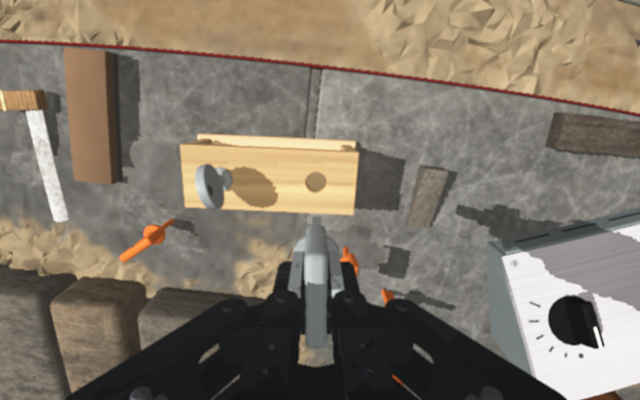

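carry_out(
  plan=[
    [[0.01,0.15,0,0.002,-0.01,0.004,1],[0.02,0.35,0,0.005,-0.022,0.01,1],[0.03,0.58,0,0.008,-0.036,0.016,1],[0.04,0.8,0,0.011,-0.048,0.022,1],[0.05,0.95,0,0.014,-0.058,0.028,1],[0.05,1,0,0.0165,-0.07,0.032,1],[0.05,1,0,0.0185,-0.0815,0.036,1],[0.05,1,0,0.0185,-0.0815,0.036,1]],
  ],
)

```text
clock: 6.1
position: [0.4872, -0.0075, 0.2606]
eef_rot: [[-0.822, -0.33, 0.464], [-0.284, 0.944, 0.169], [-0.493, 0.007, -0.87]]
ft_force: [8.1, -8.8, -0.5]
opening: 0.009
finger_force: 58.9
```

carry_out(
  plan=[
    [[0,0.15,0,0,0,0,1],[0.01,0.35,0,0,0,0,1],[0.03,0.58,0,0,0,0,1],[0.06,0.8,0,0,0,0,1],[0.08,0.95,0,0,0,0,1],[0.08,1,0,0,0,0,1],[0.08,1,0,0,0,0,1]],
  ],
)

```text
clock: 6.8
position: [0.5002, 0.1176, 0.2619]
eef_rot: [[-0.826, -0.332, 0.455], [-0.29, 0.943, 0.163], [-0.483, 0.003, -0.876]]
ft_force: [0.9, -0.4, -1.7]
opening: 0.0091
finger_force: 59.0
```

carry_out(
  plan=[
    [[0.03,0.08,-0.05,0,0,0,1],[0.06,0.18,-0.12,0,0,0,1],[0.1,0.22,-0.24,0,0,0,1],[0.1,0.22,-0.3,0,0,0,1],[0.1,0.22,-0.3,0,0,0,1],[0.1,0.22,-0.3,0,0,0,1]],
  ],
)

```text
clock: 7.4
position: [0.5331, 0.1431, 0.2296]
eef_rot: [[-0.836, -0.36, 0.414], [-0.319, 0.933, 0.168], [-0.447, 0.008, -0.895]]
ft_force: [-0.1, 0.1, -1.3]
opening: 0.0092
finger_force: 59.0
```

```bash
python3 - <<'E'
from h import *
import pickle
c=robot.camera("wrist");C=frm(c);pickle.dump(C,open("w3.pkl","wb"));im=c["color"][:,:,::-1];cv2.imwrite("pics/w3.png",im)
t=robot.camera("top")["color"][:,:,::-1];cv2.imwrite("pics/t3.png",t)
s=robot.camera("scene")["color"][:,:,::-1];cv2.imwrite("pics/s3.png",s)
delta(L+n*(.0164+.085),Rt)
a=im[130:330,160:480]
v=cv2.resize(a,(800,500),interpolation=cv2.INTER_CUBIC)
cv2.imwrite("pics/v3.png",v)
for p in (L,L+.13*right,L+.13*right+n*.042):print("wrist proj",proj(C,p))
E
```

```text
pos [0.5335 0.1436 0.2306] t 7.55 F [-0.  -0.3 -0.7] open 0.009247515171966562
shift [-0.0469  0.474  -0.2554] rot [ 0.002  -0.0092 -0.0048] 3.78
wrist proj [404.44876973 193.57735105]
wrist proj [275.87865979 191.34479592]
wrist proj [270.9651459  201.57629692]
```

View pics/v3.png

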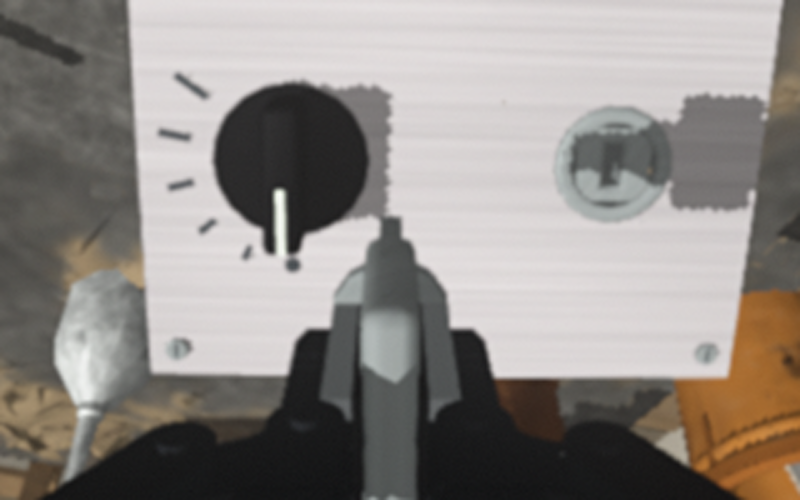

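The view shows lock centre at wrist (405,195) and dial at (276,194), both within 2 px of prediction, but the arm stalled short of its target. I'll check the joints.

```bash
python3 - <<'E'
from workcell import robot
s=robot.get_state();print(s["clock"],s["qpos"].round(3) if hasattr(s["qpos"],'round') else s["qpos"],s["dq"],s["effort"])
E
```

```text
7.55 [-0.547  0.288  0.241  2.341 -1.045  0.107  2.627] [-0.00395742 -0.00059289 -0.00156731 -0.00610838 -0.00067503  0.00096368
  0.00215555] [ 6.60981657e-02 -4.25719428e+01  2.46221915e+00 -1.81580776e+01
 -1.94555121e-01 -1.02122482e+00  1.62546726e-04]
```

The lock pose outward tilt needs the other wrist branch (q5 near π), so q5/q6/q7 sit at their limits. I'll turn the tool +180° about its own axis here; the key is symmetric, so that should carry q5 over.

carry_out(
  plan=[
    [[-0.0098,0,0.02,-0.0098,-0.004,0.0211,1],[0,0,0.04,-0.0196,-0.0079,0.0423,1],[0,0,0.06,-0.0293,-0.0119,0.0634,1],[0,0,0.08,-0.0391,-0.0159,0.0846,1],[0,0,0.1,-0.0489,-0.0199,0.1057,1],[0,0,0.1,-0.0587,-0.0238,0.1268,1],[0,0,0.1,-0.0685,-0.0278,0.148,1],[0,0,0.1,-0.0782,-0.0318,0.1691,1],[0,0,0.1,-0.088,-0.0357,0.1903,1],[0,0,0.1,-0.0978,-0.0397,0.2114,1],[0,0,0.1,-0.1076,-0.0437,0.2325,1],[0,0,0.1,-0.1076,-0.0437,0.2325,1]],
  ],
)

```text
clock: 8.75
position: [0.5338, 0.1435, 0.2507]
eef_rot: [[0.415, -0.81, 0.414], [-0.91, -0.379, 0.169], [0.02, -0.446, -0.895]]
ft_force: [0.6, 0.4, -1.1]
opening: 0.009
finger_force: 59.0
```

```bash
python3 - <<'E'
from h import *
s=robot.get_state();print(np.round(s["qpos"],3))
delta(L+n*(.0164+.085),np.column_stack([up,right,-n]))
E
```

```text
[-0.072  0.265 -0.351  2.289  0.585  0.165  2.627]
pos [0.5338 0.1435 0.2507] t 8.75 F [ 0.6  0.4 -1.1] open 0.008960261213126543
shift [-0.0483  0.4742 -0.3557] rot [-0.1042 -0.0479  0.2066] 85.08
```

carry_out(
  plan=[
    [[0,0,0,-0.0104,-0.0048,0.0207,1],[0,0,0,-0.0208,-0.0096,0.0413,1],[0,0,0,-0.0313,-0.0144,0.062,1],[0,0,0,-0.0417,-0.0192,0.0826,1],[0,0.05,0,-0.0521,-0.024,0.1033,1],[0,0.1,0,-0.0625,-0.0287,0.124,1],[0,0.15,0,-0.0729,-0.0335,0.1446,1],[0,0.2,0,-0.0834,-0.0383,0.1653,1],[0,0.25,0,-0.0938,-0.0431,0.1859,1],[0,0.3,0,-0.1042,-0.0479,0.2066,1],[0,0.3,0,-0.1042,-0.0479,0.2066,1],[0,0.3,0,-0.1042,-0.0479,0.2066,1]],
  ],
)

```text
clock: 9.95
position: [0.527, 0.2008, 0.1961]
eef_rot: [[0.876, 0.143, 0.461], [0.1, -0.988, 0.116], [0.472, -0.055, -0.88]]
ft_force: [0.8, 1.1, -2.5]
opening: 0.0092
finger_force: 59.4
```

```bash
python3 - <<'E'
from h import *
s=robot.get_state();print(np.round(s["qpos"],3))
delta(L+n*(.0164+.085),np.column_stack([up,right,-n]))
E
```

```text
[-0.211  0.388 -0.44   2.348  1.704  0.322  2.627]
pos [0.527  0.2008 0.1961] t 9.95 F [ 0.8  1.1 -2.5] open 0.009207875052030317
shift [-0.0145  0.1879 -0.0828] rot [-0.0073 -0.0069  0.0311] 11.76
```

carry_out(
  plan=[
    [[0,0.03,0,-0.001,-0.001,0.005,1],[0,0.06,0,-0.002,-0.002,0.01,1],[0,0.09,0,-0.004,-0.0035,0.016,1],[0,0.12,0,-0.005,-0.005,0.022,1],[-0.01,0.15,0,-0.0065,-0.006,0.027,1],[-0.01,0.18,-0.02,-0.0073,-0.0069,0.031,1],[-0.015,0.188,-0.05,-0.0073,-0.0069,0.0311,1],[-0.0145,0.188,-0.083,-0.0073,-0.0069,0.0311,1],[-0.0145,0.188,-0.083,-0.0073,-0.0069,0.0311,1],[-0.0145,0.188,-0.083,-0.0073,-0.0069,0.0311,1]],
  ],
)

```text
clock: 10.95
position: [0.5245, 0.2388, 0.1795]
eef_rot: [[0.815, 0.336, 0.472], [0.29, -0.942, 0.169], [0.501, -0.001, -0.865]]
ft_force: [-0.1, -0.6, -0.6]
opening: 0.0091
finger_force: 59.4
```

```bash
python3 - <<'E'
from h import *
s=robot.get_state();print(np.round(s["qpos"],3))
delta(L+n*(.0164+.085),np.column_stack([up,right,-n]))
E
```

```text
[-0.248  0.438 -0.467  2.36   1.954  0.359  2.541]
pos [0.5245 0.2388 0.1795] t 10.95 F [-0.1 -0.6 -0.6] open 0.00912690708010086
shift [-0.0017 -0.0018 -0.0001] rot [-0.0001  0.0001 -0.0005] 0.18
```

```bash
python3 - <<'E'
from h import *
import pickle
P={}
tip=np.array(robot.get_state()["position"])-n*(.0164+.043)
for k in("wrist","scene","top"):
    c=robot.camera(k);P[k]=frm(c);cv2.imwrite(f"pics/{k}5.png",c["color"][:,:,::-1])
    print(k,"lock",proj(P[k],L).round(1),"tip",proj(P[k],tip).round(1),"seat",proj(P[k],tip+n*.043).round(1))
pickle.dump(P,open("p5.pkl","wb"))
w=cv2.imread("pics/wrist5.png");s=cv2.imread("pics/scene5.png");t=cv2.imread("pics/top5.png")
def box(i,c,w,h,W,H):
    x,y=int(c[0]-w/2),int(c[1]-h/2);print(x,y);return cv2.resize(i[y:y+h,x:x+w],(W,H),interpolation=cv2.INTER_CUBIC)
l=[box(w,(proj(P["wrist"],L)),100,150,400,600)]
l.append(np.vstack([box(s,proj(P["scene"],L)-[0,15],80,60,400,300),box(t,proj(P["top"],L),80,60,400,300)]))
cv2.imwrite("pics/v5.png",np.hstack(l))
E
```

```text
wrist lock [315.1 207.5] tip [314.5 225.9] seat [314.1 254. ]
scene lock [220.7 241.6] tip [224.9 230.7] seat [229.6 218.8]
top lock [212.7 206.2] tip [211.2 212.1] seat [209.7 218.7]
265 132
180 196
172 176
```

View pics/v5.png

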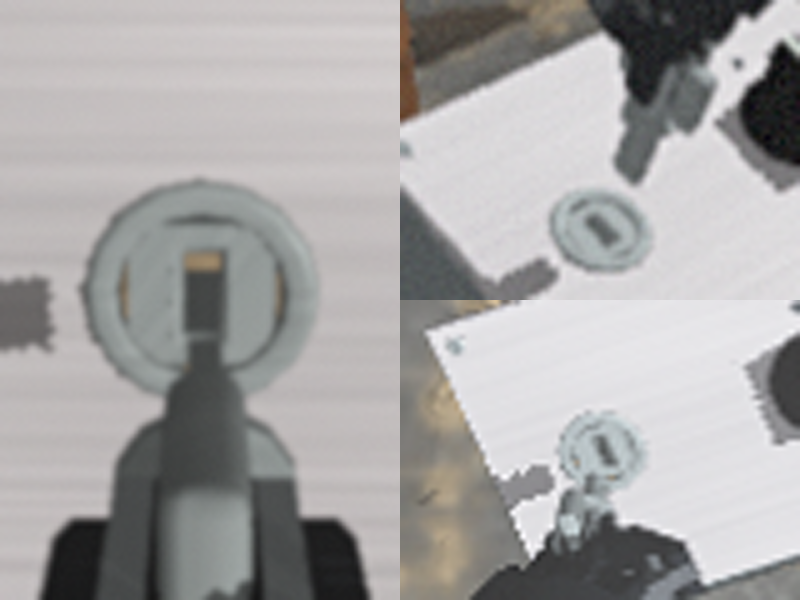

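The wrist view shows slot centre col ≈316 and blade tip centre col ≈316, so lateral alignment is good. Along-slot alignment is uncertain by ~2 mm, so I'll overlay the predicted model to check it.

```bash
python3 - <<'E'
from h import *
import pickle
P=pickle.load(open("p5.pkl","rb"))
s=np.array([0.5245,0.2388,0.1795])-n*.0164
a=np.linspace(0,2*np.pi,49)
B=lambda z,x=8,y=3:[s+up*i*x+right*j*y+n*z for i,j in((1,1),(1,-1),(-1,-1),(-1,1),(1,1))]
m=lambda *v:None
def shapes():
    k=1e-3
    yield [s+up*i*.008+right*j*.003-n*.043 for i,j in((1,1),(1,-1),(-1,-1),(-1,1),(1,1))]
    for i,j in((1,1),(1,-1),(-1,-1),(-1,1)): yield [s+up*i*.008+right*j*.003-n*z for z in(.043,0)]
    yield [s+.0135*(up*np.cos(t)+right*np.sin(t)) for t in a]
    yield [s+up*i*.024+right*j*.005+n*.013 for i,j in((1,1),(1,-1),(-1,-1),(-1,1),(1,1))]
    yield [L+up*i*.009+right*j*.004 for i,j in((1,1),(1,-1),(-1,-1),(-1,1),(1,1))]
    yield [L+n*.003+.0165*(up*np.cos(t)+right*np.sin(t)) for t in a]
out=[]
for k,sc,w,h,c in(("wrist",6,66,100,(315,225)),("scene",8,50,75,(224,228))):
    im=cv2.imread(f"pics/{k}5.png");x,y=int(c[0]-w/2),int(c[1]-h/2)
    v=cv2.resize(im[y:y+h,x:x+w],(w*sc,h*sc),interpolation=cv2.INTER_CUBIC)
    for i,sh in enumerate(shapes()):
        q=np.array([(proj(P[k],p)-[x,y]+.5)*sc for p in sh]).round().astype(int)
        cv2.polylines(v,[q.reshape(-1,1,2)],False,(0,0,255) if i<7 else (255,0,0),1)
    out.append(v)
cv2.imwrite("pics/v6.png",np.hstack(out))
E
```

```text
(no output)
```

View pics/v6.png

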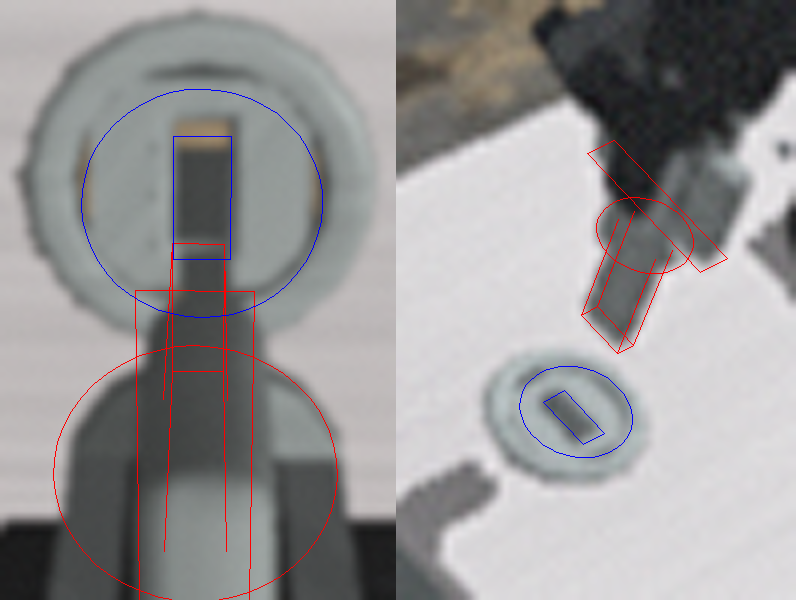

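carry_out(
  plan=[
    [[-0.005,-0.001,-0.01,0,0,0,1],[0.01,0.004,-0.05,0,0,0,1],[0.03,0.012,-0.085,0,0,0,1],[0.05,0.02,-0.12,0,0,0,1],[0.07,0.026,-0.15,0,0,0,1],[0.0745,0.0278,-0.161,0,0,0,1],[0.0745,0.0278,-0.161,0,0,0,1],[0.0745,0.0278,-0.161,0,0,0,1]],
  ],
)

```text
clock: 11.9
position: [0.5394, 0.2444, 0.1476]
eef_rot: [[0.814, 0.337, 0.473], [0.291, -0.942, 0.168], [0.502, 0.001, -0.865]]
ft_force: [0.4, 0.2, -1.1]
opening: 0.0091
finger_force: 59.4
```

carry_out(
  plan=[
    [[0.006,0.002,-0.011,0,0,0,1],[0.012,0.004,-0.022,0,0,0,1],[0.018,0.006,-0.032,0,0,0,1],[0.024,0.008,-0.043,0,0,0,1],[0.024,0.008,-0.043,0,0,0,1]],
  ],
)

```text
clock: 12.4
position: [0.5453, 0.2466, 0.1397]
eef_rot: [[0.813, 0.337, 0.475], [0.291, -0.942, 0.169], [0.504, 0.001, -0.864]]
ft_force: [4.3, 1.6, -1.1]
opening: 0.009
finger_force: 59.1
```

```bash
python3 - <<'E'
from h import *
s=robot.get_state();d=np.array(s["position"])-L
print("height seat est",d@n-.0164,"up",d@up,"right",d@right,"F n,up,right",[np.round(np.array(s["ft_force"])@v,1) for v in(n,up,right)],s["wrist_torque"])
c=robot.camera("wrist");cv2.imwrite("pics/w7.png",c["color"][:,:,::-1])
E
```

```text
height seat est 0.03921341014730127 up -0.00028086563258365727 right -0.000662498094370445 F n,up,right [np.float64(-3.2), np.float64(3.4), np.float64(-0.1)] [ 0.27521745 -0.29690019  0.11393909]
```

carry_out(
  plan=[
    [[0.005,0.0017,0.003,0,0,0,1],[0.01,0.0034,-0.006,0,0,0,1],[0.015,0.005,-0.014,0,0,0,1],[0.02,0.007,-0.023,0,0,0,1],[0.024,0.0084,-0.032,0,0,0,1],[0.024,0.0084,-0.032,0,0,0,1]],
  ],
)

```text
clock: 13.05
position: [0.5497, 0.2479, 0.1326]
eef_rot: [[0.814, 0.336, 0.473], [0.291, -0.942, 0.168], [0.502, 0.001, -0.865]]
ft_force: [5.0, 2.1, -0.6]
opening: 0.0093
finger_force: 59.3
```

```bash
cat > st.py <<'E'
from h import *
s=robot.get_state();d=np.array(s["position"])-L
print(s["clock"],"height seat est",d@n-.0164,"up",d@up,"right",d@right,"F n,up,right",[np.round(np.array(s["ft_force"])@v,1) for v in(n,up,right)],np.round(s["wrist_torque"],2),"open",s["opening"],np.round(s["qpos"],2))
E
python3 st.py
```

```text
13.05 height seat est 0.03069955213457885 up 0.00013964646742676418 right -0.0003983476638604137 F n,up,right [np.float64(-3.2), np.float64(4.4), np.float64(-0.4)] [ 0.22 -0.58  0.01] open 0.009255851493188258 [-0.21  0.57 -0.53  2.34  2.09  0.46  2.43]
```

carry_out(
  plan=[
    [[0.005,0.0017,0.003,0,0,0,1],[0.015,0.005,-0.016,0,0,0,1],[0.025,0.009,-0.035,0,0,0,1],[0.036,0.0125,-0.054,0,0,0,1],[0.046,0.016,-0.073,0,0,0,1],[0.057,0.02,-0.092,0,0,0,1],[0.057,0.02,-0.092,0,0,0,1]],
  ],
)

```text
clock: 13.75
position: [0.5606, 0.2517, 0.1134]
eef_rot: [[0.815, 0.337, 0.472], [0.291, -0.942, 0.168], [0.501, 0.0, -0.865]]
ft_force: [1.9, -0.2, -1.1]
opening: 0.0089
finger_force: 59.4
```

```bash
python3 st.py
```

```text
13.75 height seat est 0.008319664104517586 up 0.0006018094740321816 right -0.0004122025977227697 F n,up,right [np.float64(-1.8), np.float64(1.0), np.float64(0.8)] [-0.05  0.14 -0.02] open 0.008870560043797434 [-0.2   0.62 -0.54  2.32  2.13  0.49  2.41]
```

carry_out(
  plan=[
    [[0.006,0.002,-0.011,0,0,0,1],[0.012,0.004,-0.022,0,0,0,1],[0.016,0.0057,-0.03,0,0,0,1],[0.02,0.007,-0.037,0,0,0,1],[0.0236,0.0083,-0.0433,0,0,0,1],[0.0236,0.0083,-0.0433,0,0,0,1]],
  ],
)

```text
clock: 14.35
position: [0.5643, 0.2531, 0.1067]
eef_rot: [[0.814, 0.337, 0.474], [0.292, -0.941, 0.169], [0.503, 0.001, -0.864]]
ft_force: [-9.9, -5.9, 20.3]
opening: 0.0093
finger_force: 63.2
```

```bash
python3 st.py
```

```text
14.35 height seat est 0.0005350240479228344 up 0.0006675482489327585 right -0.0004765562534475458 F n,up,right [np.float64(23.2), np.float64(0.3), np.float64(2.3)] [-0.52  0.28 -0.21] open 0.009298698253310004 [-0.19  0.64 -0.54  2.32  2.15  0.51  2.41]
```

Key is home (collar contact, 23 N). Next is the clockwise turn, in stages.

carry_out(
  plan=[
    [[-0.0016,-0.0006,0.003,0.0105,0.0037,-0.0192,1],[-0.0016,-0.0006,0.003,0.021,0.0074,-0.0385,1],[-0.0016,-0.0006,0.003,0.0314,0.0111,-0.0577,1],[-0.0016,-0.0006,0.003,0.0419,0.0148,-0.077,1],[-0.0016,-0.0006,0.003,0.0524,0.0185,-0.0962,1],[-0.0016,-0.0006,0.003,0.0524,0.0185,-0.0962,1],[-0.0016,-0.0006,0.003,0.0524,0.0185,-0.0962,1]],
  ],
)

```text
clock: 15.05
position: [0.5644, 0.2536, 0.1069]
eef_rot: [[0.84, -0.265, 0.474], [-0.382, -0.909, 0.168], [0.386, -0.322, -0.864]]
ft_force: [-6.2, -1.8, 11.4]
opening: 0.009
finger_force: 61.8
```

```bash
cat >> st.py <<'E'
R=np.array(s["eef_rot"]);x=R[:,0];print("turn deg cw",np.degrees(np.arctan2(x@right,x@up)),"tau n",np.dot(s["wrist_torque"],n),"axis err deg",np.degrees(np.arccos(min(1,-R[:,2]@n))))
E
python3 st.py
```

```text
15.05 height seat est 0.0006074985134150168 up 0.0009351047302548704 right -0.0009759231527379954 F n,up,right [np.float64(13.0), np.float64(0.1), np.float64(-0.4)] [-0.12  0.39 -0.05] open 0.0090278893328267 [-0.07  0.69 -0.74  2.31  2.03  0.62  1.85]
turn deg cw 39.775513102556836 tau n -0.05335064367649399 axis err deg 0.06492897222855501
```

carry_out(
  plan=[
    [[0,0,0,0.0105,0.0037,-0.0192,1],[0,0,0,0.021,0.0074,-0.0385,1],[0,0,0,0.0314,0.0111,-0.0577,1],[0,0,0,0.0419,0.0148,-0.077,1],[0,0,0,0.0524,0.0185,-0.0962,1],[0,0,0,0.0524,0.0185,-0.0962,1],[0,0,0,0.0524,0.0185,-0.0962,1]],
  ],
)

```text
clock: 15.75
position: [0.5644, 0.2539, 0.107]
eef_rot: [[0.473, -0.743, 0.474], [-0.877, -0.451, 0.167], [0.09, -0.494, -0.865]]
ft_force: [-5.8, -1.9, 11.1]
opening: 0.0094
finger_force: 61.7
```

```bash
python3 st.py
```

```text
15.75 height seat est 0.0006271763042074198 up 0.0010780005266506267 right -0.0012010149845822272 F n,up,right [np.float64(12.7), np.float64(0.2), np.float64(-0.2)] [-0.01  0.31  0.02] open 0.009414790881069633 [ 0.03  0.75 -0.91  2.3   1.95  0.73  1.26]
turn deg cw 79.75521343883639 tau n -0.02894121150338254 axis err deg 0.0
```

carry_out(
  plan=[
    [[0,0,0,0.004,0.0014,-0.0072,1],[0,0,0,0.0079,0.0028,-0.0144,1],[0,0,0,0.0105,0.0037,-0.0192,1],[0,0,0,0.0131,0.0046,-0.024,1],[0,0,0,0.0131,0.0046,-0.024,1],[0,0,0,0.0131,0.0046,-0.024,1]],
  ],
)

```text
clock: 16.35
position: [0.5644, 0.2539, 0.107]
eef_rot: [[0.337, -0.813, 0.474], [-0.941, -0.293, 0.167], [0.004, -0.502, -0.865]]
ft_force: [-5.5, -1.1, 11.2]
opening: 0.0088
finger_force: 61.5
```

```bash
python3 st.py
```

```text
16.35 height seat est 0.0006384179439005815 up 0.001064291159266352 right -0.0012105669668013787 F n,up,right [np.float64(12.5), np.float64(0.8), np.float64(-0.8)] [-0.14  0.31  0.1 ] open 0.008821330480082679 [ 0.06  0.76 -0.95  2.3   1.93  0.76  1.11]
turn deg cw 89.68403537009175 tau n 0.1049764965727791 axis err deg 0.0
```

carry_out(
  plan=[
    [[0,0,0,0.0033,0.0012,-0.006,1],[0,0,0,0.0066,0.0023,-0.012,1],[0,0,0,0.0066,0.0023,-0.012,1],[0,0,0,0.0066,0.0023,-0.012,1]],
  ],
)

```text
clock: 16.75
position: [0.5644, 0.2539, 0.107]
eef_rot: [[0.267, -0.839, 0.474], [-0.963, -0.212, 0.167], [-0.039, -0.501, -0.864]]
ft_force: [-4.3, -2.0, 11.1]
opening: 0.0091
finger_force: 65.5
```

```bash
python3 st.py
```

```text
16.75 height seat est 0.0006567594294217861 up 0.0010891225535660026 right -0.0011568686820768114 F n,up,right [np.float64(12.0), np.float64(1.5), np.float64(0.4)] [-0.76  0.1   0.78] open 0.009109254733772078 [ 0.07  0.77 -0.96  2.3   1.93  0.77  1.03]
turn deg cw 94.57474537720083 tau n 1.0113997798731056 axis err deg 0.06724610299044531
```

The stop is reached (1.0 N m). I'll ease off, release and retract along the normal.

carry_out(
  plan=[
    [[0,0,0,-0.004,-0.0014,0.0072,1],[0,0,0,-0.004,-0.0014,0.0072,0.8],[0,0,0,-0.004,-0.0014,0.0072,0.5],[0,0,0,-0.004,-0.0014,0.0072,0.3],[0,0,0,-0.004,-0.0014,0.0072,0.3],[0,0,0,-0.004,-0.0014,0.0072,0.3],[-0.03,-0.01,0.05,-0.004,-0.0014,0.0072,0.3],[-0.07,-0.025,0.13,-0.004,-0.0014,0.0072,0.3],[-0.13,-0.046,0.24,-0.004,-0.0014,0.0072,0.3],[-0.189,-0.067,0.346,-0.004,-0.0014,0.0072,0.3],[-0.189,-0.067,0.346,-0.004,-0.0014,0.0072,0.3],[-0.189,-0.067,0.346,-0.004,-0.0014,0.0072,0.3]],
  ],
)

```text
clock: 17.95
position: [0.5274, 0.2397, 0.1763]
eef_rot: [[0.307, -0.825, 0.476], [-0.952, -0.259, 0.165], [-0.013, -0.503, -0.864]]
ft_force: [-0.8, 0.4, -0.1]
opening: 0.0597
finger_force: 0.0
```

```bash
python3 - <<'E'
from h import *
import pickle
P={}
out=[]
for k in("wrist","scene"):
    c=robot.camera(k);P[k]=frm(c);cv2.imwrite(f"pics/{k}8.png",c["color"][:,:,::-1])
w=cv2.imread("pics/wrist8.png");s=cv2.imread("pics/scene8.png")
pickle.dump(P,open("p8.pkl","wb"))
v=np.vstack([cv2.resize(w[0:400,:],(480,300),interpolation=cv2.INTER_AREA),cv2.resize(s[180:280,170:330],(480,300),interpolation=cv2.INTER_CUBIC)])
cv2.imwrite("pics/v8.png",v)
D=L+.13*right
print("wrist proj lock,dial,top",proj(P["wrist"],L),proj(P["wrist"],D),proj(P["wrist"],D+n*.042))
delta(D+n*(.013+.06),np.column_stack([up,right,-n]))
E
python3 st.py
```

```text
wrist proj lock,dial,top [318.84372709 208.53174092] [313.85797356  32.53588094] [313.09256232  16.28169816]
pos [0.5274 0.2397 0.175 ] t 18.05 F [ 0.3 -0.4  0.4] open 0.05987088922695676
shift [ 0.2674 -0.5958 -0.1004] rot [-0.1203 -0.042   0.2209] 91.79
18.05 height seat est 0.07934612119227778 up 0.0007610469773833492 right -0.00016004288199121248 F n,up,right [np.float64(0.3), np.float64(0.3), np.float64(0.5)] [-0.21  0.55  0.01] open 0.05987088922695676 [ 0.1   0.59 -0.99  2.34  1.76  0.66  1.17]
turn deg cw 91.78919767972621 tau n 0.01530481387632389 axis err deg 0.0
```

View pics/v8.png

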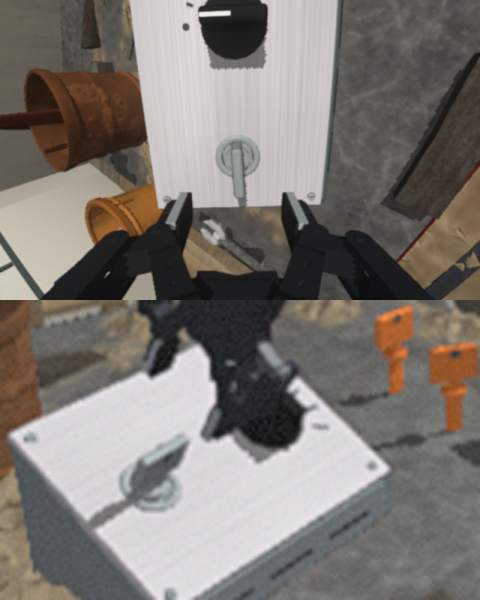

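The key stands home at its stop (about 90°), and the dial is still at its off dot. Next I move over the dial.

carry_out(
  plan=[
    [[0.01,-0.03,0.02,-0.01,-0.0035,0.0184,0.3],[0.03,-0.08,0.03,-0.02,-0.007,0.0368,0.3],[0.05,-0.14,0.03,-0.03,-0.0105,0.0552,0.3],[0.07,-0.2,0.03,-0.0401,-0.014,0.0736,0.3],[0.09,-0.26,0.03,-0.0501,-0.0175,0.092,0.3],[0.11,-0.32,0.03,-0.0601,-0.021,0.1105,0.3],[0.13,-0.38,0.03,-0.0702,-0.0245,0.1289,0.3],[0.15,-0.44,0.03,-0.0802,-0.028,0.1473,0.3],[0.17,-0.5,0.03,-0.0902,-0.0315,0.1657,0.3],[0.19,-0.56,0.02,-0.1003,-0.035,0.1841,0.3],[0.21,-0.6,0,-0.1103,-0.0385,0.2025,0.3],[0.213,-0.615,0,-0.1203,-0.042,0.2209,0.3]],
  ],
)

```text
clock: 19.25
position: [0.57, 0.1154, 0.1734]
eef_rot: [[0.817, 0.336, 0.469], [0.293, -0.942, 0.166], [0.497, 0.002, -0.868]]
ft_force: [0.0, 1.1, -0.6]
opening: 0.0598
finger_force: 0.0
```

```bash
cat > dl.py <<'E'
from h import *
delta(L+.13*right+n*(.013+.06),np.column_stack([up,right,-n]))
E
python3 dl.py; python3 st.py
```

```text
pos [0.57   0.1154 0.1734] t 19.25 F [ 0.   1.1 -0.6] open 0.059843016883389125
shift [ 0.0541  0.026  -0.0925] rot [ 0.0004 -0.0004 -0.0005] 0.27
19.25 height seat est 0.07858015943546301 up -0.0010827576063077299 right 0.13130177330104403 F n,up,right [np.float64(-0.7), np.float64(0.1), np.float64(-1.0)] [-0.16  0.51  0.02] open 0.059843016883389125 [ 0.1   0.46 -0.52  2.35  2.18  0.25  2.61]
turn deg cw -0.2081358342798192 tau n 0.007030070947454645 axis err deg 0.0
```

carry_out(
  plan=[
    [[0.027,0.013,-0.046,0,0,0,0.3],[0.0541,0.026,-0.0925,0,0,0,0.3],[0.09,0.039,-0.158,0,0,0,0.3],[0.125,0.051,-0.223,0,0,0,0.3],[0.16,0.064,-0.288,0,0,0,0.3],[0.185,0.073,-0.333,0,0,0,0.3],[0.1955,0.076,-0.3523,0,0,0,0.3],[0.1955,0.076,-0.3523,0,0,0,0.3]],
  ],
)

```text
clock: 20.05
position: [0.6087, 0.1323, 0.1038]
eef_rot: [[0.818, 0.333, 0.47], [0.288, -0.943, 0.167], [0.499, -0.002, -0.867]]
ft_force: [0.1, -0.4, 0.3]
opening: 0.0594
finger_force: 0.0
```

```bash
python3 st.py
```

```text
20.05 height seat est -0.002735245197365852 up 0.000632890924565704 right 0.12817895307338126 F n,up,right [np.float64(0.3), np.float64(0.1), np.float64(0.4)] [-0.24  0.48 -0.04] open 0.05941349671401998 [ 0.12  0.65 -0.59  2.3   2.28  0.42  2.54]
turn deg cw 0.05205470445209542 tau n 0.0005077711970893847 axis err deg 0.0
```

carry_out(
  plan=[
    [[0,0,0,0,0,0,0.6],[0,0,0,0,0,0,0.8],[0,0,0,0,0,0,1],[0,0,0,0,0,0,1],[0,0,0,0,0,0,1],[0,0,0,0,0,0,1]],
  ],
)

```text
clock: 20.65
position: [0.609, 0.1316, 0.1057]
eef_rot: [[0.816, 0.333, 0.472], [0.289, -0.943, 0.166], [0.501, 0.001, -0.866]]
ft_force: [-2.4, -3.1, 6.4]
opening: 0.0128
finger_force: 58.5
```

```bash
python3 st.py
```

```text
20.65 height seat est -0.0011200222039891676 up 0.0015367220589956182 right 0.1289293264782466 F n,up,right [np.float64(7.1), np.float64(0.4), np.float64(2.1)] [-0.36  0.43 -0.15] open 0.012804525916601943 [ 0.12  0.65 -0.59  2.3   2.28  0.42  2.54]
turn deg cw -0.033300639671917584 tau n -0.026612075314351516 axis err deg 0.0
```

carry_out(
  plan=[
    [[-0.0024,-0.0008,0.004,0.011,0.0039,-0.0202,1],[-0.0024,-0.0008,0.004,0.022,0.0078,-0.0404,1],[-0.0024,-0.0008,0.004,0.033,0.0117,-0.0606,1],[-0.0024,-0.0008,0.004,0.044,0.0156,-0.0808,1],[-0.0024,-0.0008,0.004,0.055,0.0194,-0.101,1],[-0.0024,-0.0008,0.004,0.066,0.0233,-0.1213,1],[-0.0024,-0.0008,0.004,0.077,0.0272,-0.1415,1],[-0.0024,-0.0008,0.004,0.088,0.0311,-0.1617,1],[-0.0024,-0.0008,0.004,0.099,0.035,-0.1819,1],[-0.0024,-0.0008,0.004,0.099,0.035,-0.1819,1],[-0.0024,-0.0008,0.004,0.099,0.035,-0.1819,1]],
  ],
)

```text
clock: 21.75
position: [0.6088, 0.131, 0.1056]
eef_rot: [[0.528, -0.706, 0.472], [-0.84, -0.517, 0.165], [0.127, -0.484, -0.866]]
ft_force: [3.4, -2.3, -2.9]
opening: 0.013
finger_force: 61.4
```

```bash
python3 st.py
```

```text
21.75 height seat est -0.0009947911886183571 up 0.0011795964920967936 right 0.12945995761853285 F n,up,right [np.float64(-3.7), np.float64(0.6), np.float64(3.3)] [-0.66  0.28 -0.39] open 0.012953231666044607 [ 0.35  0.77 -0.96  2.29  2.    0.63  1.57]
turn deg cw 75.40333059877025 tau n -0.07459612001658658 axis err deg 0.0
```

Turned 75.4° and the torque is small. I'll release, retract and look.

carry_out(
  plan=[
    [[0,0,0,0,0,0,0.8],[0,0,0,0,0,0,0.5],[0,0,0,0,0,0,0.3],[0,0,0,0,0,0,0.3],[0,0,0,0,0,0,0.3],[-0.03,-0.01,0.05,0,0,0,0.3],[-0.07,-0.025,0.13,0,0,0,0.3],[-0.13,-0.046,0.24,0,0,0,0.3],[-0.189,-0.067,0.346,0,0,0,0.3],[-0.25,-0.087,0.45,0,0,0,0.3],[-0.27,-0.095,0.49,0,0,0,0.3],[-0.27,-0.095,0.49,0,0,0,0.3]],
  ],
)

```text
clock: 22.95
position: [0.5539, 0.1127, 0.2057]
eef_rot: [[0.526, -0.706, 0.474], [-0.841, -0.515, 0.166], [0.127, -0.486, -0.865]]
ft_force: [0.4, 0.8, 0.1]
opening: 0.0598
finger_force: 0.0
```

```bash
python3 - <<'E'
from h import *
for k in("wrist","scene"):
    c=robot.camera(k);cv2.imwrite(f"pics/{k}9.png",c["color"][:,:,::-1])
    if k=="wrist":
        C=frm(c);p=proj(C,L+.13*right+n*.01);print(p)
w=cv2.imread("pics/wrist9.png");s=cv2.imread("pics/scene9.png")
y=int(max(0,min(300,p[1]-50)));x=int(p[0]-80)
v=np.hstack([np.vstack([cv2.resize(w,(480,300),interpolation=cv2.INTER_AREA),cv2.resize(w[y:y+100,x:x+160],(480,300),interpolation=cv2.INTER_CUBIC)]),cv2.resize(s[170:300,170:240],(320,600),interpolation=cv2.INTER_CUBIC)])
cv2.imwrite("pics/v9.png",v)
E
python3 st.py
```

```text
[318.39478705 198.86370453]
23.05 height seat est 0.11304439395300692 up 0.0007875551486080518 right 0.12858656399239043 F n,up,right [np.float64(0.2), np.float64(0.2), np.float64(-0.8)] [-0.16  0.48 -0.01] open 0.05941962380906143 [ 0.42  0.49 -0.96  2.34  1.72  0.41  1.75]
turn deg cw 75.56204880781665 tau n -0.008716672424124787 axis err deg 0.0
```

View pics/v9.png

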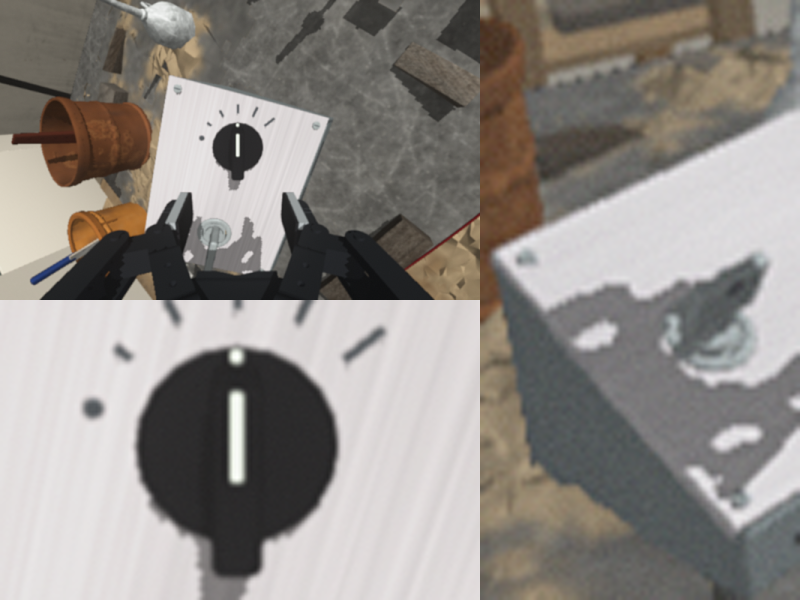

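The pointer stands on the third mark (col 237 in the crop, marks 1 and 2 to its left). The key sits home at its stop and the gripper is clear, so I'm handing in.

```bash
python3 -c "
from workcell import robot
print(robot.finish_job())"
```

```text
the job is handed in; nothing more can be done
None
```

The job is handed in at about 23 s: the flat key is fully home and turned to its stop, the dial is released on the third mark, and I never touched the round-headed key.

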